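# Hold a pipette pressed home in the leak tester's sprung port

## Task

Leak-check the blue pipette: lift it up off its hook on the bench stand, carry it to the small tester, stand its nose upright in the port and press straight down until the sprung cup is fully home against its stop, firmly but without forcing it. Finish while still gripping the pipette and holding the cup down, because the tester reads only as long as it is held; leave the other pipettes hanging and do not knock over or shift the bottle and the timer.

Things in the scene. Friction and masses are not known exactly. Their poses are not given: they have to be found in the camera images.
- pip_blue: the pipette to check: white body, light blue nose and light blue plunger knob. 233 mm tall, z up along it. Its own axis is the line x = -13 mm, y = 0 of this frame; z = 0 at the nose's end. Nose 5 mm across at z = 0, 15 mm at z = 68; body z = 70 to 204, at z = 172 about 27 mm across in y, 32 mm in x; knob (21 mm across) z = 219 to 233. About 0.1 kg
- blue_grip (a point): point on the blue pipette's own axis, 172 mm above the nose's end, 61 mm below the top of the plunger knob: a good height to grip, closing along the pipette's y axis
- blue_nose (a point): lower end of the blue pipette's nose, on its own axis
- blue_hook (a point): underside of the blue pipette's finger hook, where it lies on the stand's rail. The hook is 9 mm wide, sticks out on the pipette's +x side at z = 188 to 197 mm, ends at x = 30 mm and turns down there to z = 184 mm, behind the rail
- pip_grey: same pipette with dark grey nose and knob; stays hanging on the stand
- pip_yellow: same pipette with yellow nose and knob; stays hanging on the stand
- stand: fixed bench pipette stand, 125 x 225 mm, 260 mm tall; origin on the worktop, x points to its back, away from the open front where the pipettes hang. Three places at y = -70, 0 and 70 mm, any pipette in any of them; a hanging pipette's frame is parallel to the stand's, 60 mm higher. Two level prongs 32 mm apart, reaching to x = -33 mm at z = 165 mm, flank each pipette
- rail_mid (a point): middle of the stand's hanging rail, a steel rod 8 mm thick along the stand's y, 247 mm above the worktop, with collars each side of every hook. To free a pipette raise it 8 mm or more (15 mm is safe), then draw it to the front (-x of the stand) out between its prongs; 50 mm to the front is clear of everything
- tester: fixed pipette leak tester, white and grey, 157 x 104 mm, housing 52 mm high with a sloping display panel at its front (-x); the port stands on its top, 26 mm behind the origin. Origin on the worktop, z up
- port (a point): centre of the port, level with the top of its fixed aluminium collar (38 mm across, 66 mm above the worktop). In the collar slides the white seal cup (26 mm across, red band): its rim stands 10 mm above the collar when released, level with it when fully home. Inside, a rubber funnel narrows from 20 to 9 mm; the nose's end stands on its flat floor, 11 mm below the rim
- seal_cup (a joint): travel of the sprung seal cup, m: 0 released, 0.010 fully home on its hard stop. The spring pushes up with 3 N at 0 and 8 N at 0.010
- stain_bottle: small brown bottle with black cap, 48 mm across, 105 mm tall, origin under its centre; to be left alone
- timer: flat white lab timer, 62 x 62 x 18 mm, origin under its centre; to be left alone
- tube_rack: fixed white rack of sample tubes, 70 x 235 mm along y, origin on the worktop at its centre; tube caps reach 140 mm above the worktop: keep clear of it

How it is judged:
On the way:
1. the blue pipette is lifted off its hook and clear of the stand, hanging in the gripper (distance of pip_blue from where it was at the start of the episode above 0.05 m and contact force between pip_blue and stand below 0.05 N and contact force between the fingers and pip_blue above 1 N and height (world z) of blue_nose above 0.05 m), for 0.2 s.
At the end, for the whole second after the job is handed in: Blue pipette gripped, still, upright within 7 deg, nose within 4 mm of the port axis, holding the cup within 0.8 mm of its stop with 6 to 30 N; robot not touching the cup; other pipettes, bottle and timer within 30 mm of their starts (value of joint seal_cup above 0.0092 m and contact force between pip_blue and seal_cup between 6 and 30 N and horizontal distance between blue_nose and port below 0.004 m and angle between pip_blue's own z axis and vertical below 0.12 rad and linear speed of pip_blue below 0.01 m/s and contact force between the fingers and pip_blue above 2 N and contact force between the arm and seal_cup below 0.5 N and distance of each of pip_grey, pip_yellow, stain_bottle, timer from where it was at the start of the episode below 0.03 m); the arm keeps its last pose, push and grip.
It fails at once if the pipette is forced into the port with more than 40 N (contact force between pip_blue and seal_cup above 40 N).
It fails at once if another pipette is knocked off its place (distance of any of pip_grey, pip_yellow from where it was at the start of the episode above 0.04 m).
It fails at once if the bottle is knocked over (angle between stain_bottle's own z axis and vertical above 0.5 rad).
It also fails if it takes over 48 s, if anything falls off the work surface, if the arm or the gripper's body presses on something with over 40 N, if the wrist force passes 120 N, or if a joint passes its speed limit or range.

## Robot

A 7-joint arm with a two-finger parallel gripper is mounted at the origin on a cart in front of the work surface, level with it; the furniture and walls round the work are solid. World frame = base frame: x ahead of the robot, y to its left, z up, the work surface at z = 0. Lengths are in m, angles in rad, forces in N, time in s.
With the tool pointing down it reaches from about 0.4 to 0.85 m from the base axis. Payload 4.5 kg.
Tool frame: the origin (TCP) lies midway between the tips of the shut fingers; the grasp point (between the pads) lies 19 mm behind it; z points along the fingers, y is the line along which they close (so a half turn about z gives the same grasp; the last joint's range is limited). The gripper opens to 88 mm and grips with 3 to 60 N. Pads are 18 mm wide; open, the fingers measure 123 mm over their backs; the gripper's body (75 mm by 187 mm) begins 45 mm behind the grasp point.
Start: joints at [-1.18, 0.689, -0.195, 1.565, 0.157, 0.902, -0.215], TCP at [0.218, 0.586, 0.239] pointing down, gripper open.
Joint ranges: [-3.01, 3.01], [-0.46, 2.08], [-1.47, 1.51], [0.13, 2.56], [-1, 4.14], [0.04, 2.09], [-2.66, 2.66]. Speed limits (rad/s): [2.57, 2.57, 3.14, 3.14, 3.14, 3.14, 3.14].

## Interface

Orientations are given as a unit quaternion [x, y, z, w].
In Python, from plant import * gives the robot as it stands.
- The arm moves only by the tool send_rows, never from a script. Its argument "targets" is a list of rows, each a list of 2 entries, a list of its own where there are three numbers: the shift along the tool's x, y, z in units of 0.3 m (1.0 is 0.3 m), then the turn, a rotation vector about the tool's x, y, z in units of pi rad (1.0 is pi rad). A call has 1 to 12 rows; each row is the pose to reach, as a shift and turn from the pose commanded when the call began, along the tool's axes at that moment, turning the shorter way round; what a row does not reach only later rows make up. A row lasts 1/8 s, in which the tool goes at most 62.5 mm and 10.7 degrees, less where a joint would pass 70% of its speed; a pose out of reach is approached as far as the arm can. A call with a number of a shift or a turn outside -1 to 1 is refused whole. A call with a gripper value outside its range is refused whole. "fingers" is the opening, from 0 (shut) to 1 (fully open), set as the call begins (left out, the last holds). The fingers move at their own pace and stop on an object; "newtons" is the grip in N (left out, the last holds). Time passes only in rows, so rows that repeat a pose let the fingers close. It gives the time, the measured TCP pose, the force, the opening and the grip force at its end, in the units of the state.
- get_state(): the state, without advancing time (a new reading comes with each control period).
- snapshot(name): name is "side" or "top"; returns a dict with "img" (384x512x3 uint8, blue, green, red), "fx", "fy", "cx", "cy" (pixels), "k1" (the pictures are not rectified: a ray, as slopes to the right and down, at radius r is drawn at 1 + k1 r^2 times it, then the intrinsics apply), "cam_to_world" (4x4, takes a point from camera to world coordinates). Camera axes: x right, y down, z forward; pixel columns grow to the right and rows downward; lengths in m; the calibration is good to about 2 mm. A picture is of the moment at which its call begins. There is no depth.
- finish_job(): hands the job in; it is judged then, once.
The state is a dict: "clock": time; "q": joint angles; "qd": joint speeds; "joint_torque": joint torques, N m; "tool_pos": TCP position; "eef_rot": TCP orientation; "contact_force": force on the tool from outside, world axes, zero at the start; "moment": the same for the moment, N m; "opening": opening from 0.0 (shut) to 1.0 (fully open); "finger_force": force on a finger pad.
Only numpy, scipy, OpenCV 4.12 (cv2) and the standard library are available. Lean on these libraries where they do the work, as an engineer would, in place of code of your own. Each camera call takes 0.05 s, during which the arm holds its last target. There are 200 camera calls.

## Working session

There is one attempt and no reset: what is moved stays moved. The work goes in short steps, Python scripts to look and compute and a tool call to move; the robot and the scene stay as the last step left them, time stands still between calls to the robot, and variables do not carry over. Pictures are saved under pics/ and viewed, at most 10 in all, crops included, and the job is handed in when it is done.

Besides the shell and the picture viewer there is one more tool, called after "Emit:" by a JSON object that holds its "method" and its "body". send_rows: Moves the arm, as the interface text tells. Its arguments: {"type":"object","properties":{"targets":{"type":"array"},"fingers":{"type":"number"},"newtons":{"type":"number"}},"required":["targets"]}

```bash
ls; mkdir -p pics; python3 - <<'E'
from plant import *
import cv2
s=get_state();print(s)
for n in("side","top"):
    d=snapshot(n);cv2.imwrite(f"pics/{n}0.png",d["img"]);print({k:v for k,v in d.items() if k!="img"})
E
```

```text
pics
{'clock': 0.0, 'q': array([-1.18020579,  0.69001679, -0.19453165,  1.5663468 ,  0.15730324,
        0.90247451, -0.21509816]), 'qd': array([-2.42571696e-04, -1.67951841e-03,  6.54510047e-05,  1.08525919e-03,
        1.29345931e-03,  1.98488914e-04, -1.04049583e-03]), 'joint_torque': array([ 1.47322221e-04, -5.27576101e+01, -1.26651641e+00, -1.53423876e+01,
       -5.25364035e-02,  6.31947740e-03,  1.59520223e-04]), 'tool_pos': array([0.21810906, 0.58503313, 0.23788926]), 'eef_rot': array([ 1.77400160e-01,  9.84138367e-01, -9.20106884e-04, -1.05323911e-04]), 'contact_force': array([-0.24254044,  0.10697087,  0.26700585]), 'moment': array([0.00382053, 0.01222988, 0.06007106]), 'finger_force': 0.0, 'opening': 1.0024562326663586}
{'fx': 390.91657638237956, 'fy': 390.91657638237956, 'cx': 257.5638125422968, 'cy': 196.2371292839283, 'k1': -0.010483380302092888, 'cam_to_world': array([[ 0.89071711, -0.26960816,  0.36597057,  0.10742272],
       [-0.45397451, -0.56840768,  0.68616314, -0.93645505],
       [ 0.0230253 , -0.77731856, -0.62868568,  0.85071721],
       [ 0.        ,  0.        ,  0.        ,  1.        ]])}
{'fx': 366.1293918244, 'fy': 366.1293918244, 'cx': 257.21972737360306, 'cy': 196.38011709742094, 'k1': -0.058206288994194465, 'cam_to_world': array([[-0.02010319, -0.98561051,  0.16783258,  0.39907229],
       [-0.99978482,  0.0189587 , -0.00841895, -0.20016377],
       [ 0.00511592, -0.16796571, -0.98577956,  0.98412556],
       [ 0.        ,  0.        ,  0.        ,  1.        ]])}
```

View pics/side0.png

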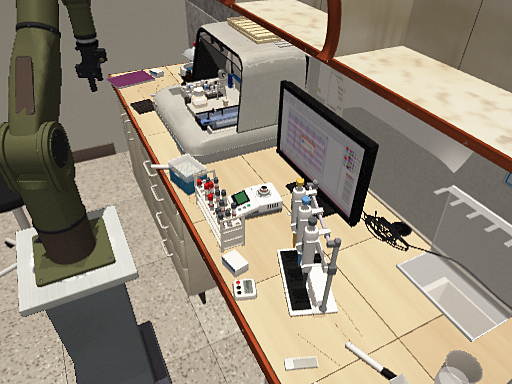

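View pics/top0.png

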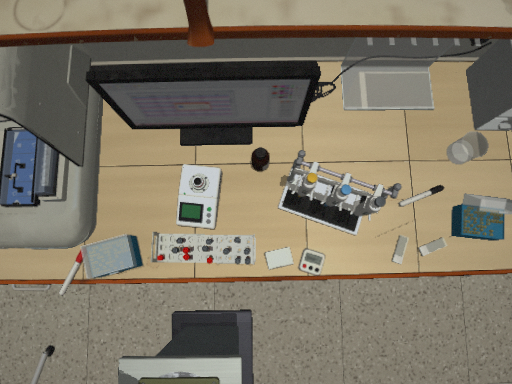

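Side view: the stand is near (310,240), with the blue pipette in its middle place (knob about (306,200)). Top view: blue knob about (346,189), yellow knob (312,178), port (199,182), bottle (260,158), timer (312,261). The tube rack is between the robot and the tester.

```bash
cat > h.py <<'E'
import numpy as np, cv2
from plant import *
def ray(d,p):
    k=np.array([[d["fx"],0,d["cx"]],[0,d["fy"],d["cy"]],[0,0,1]])
    n=cv2.undistortPoints(np.array([[p]],float),k,np.array([d["k1"],0,0,0]))[0,0]
    T=d["cam_to_world"];return T[:3,3],T[:3,:3]@np.r_[n,1]
def plane(d,p,z):
    o,v=ray(d,p);return o+v*(z-o[2])/v[2]
def tri(d1,p1,d2,p2):
    o1,v1=ray(d1,p1);o2,v2=ray(d2,p2)
    s=np.linalg.lstsq(np.c_[v1,-v2],o2-o1,rcond=None)[0]
    a=o1+s[0]*v1;b=o2+s[1]*v2;return (a+b)/2,np.linalg.norm(a-b)
def proj(d,P):
    T=d["cam_to_world"];k=np.array([[d["fx"],0,d["cx"]],[0,d["fy"],d["cy"]],[0,0,1]])
    c=T[:3,:3].T@(np.asarray(P)-T[:3,3]);return cv2.projectPoints(c[None],np.zeros(3),np.zeros(3),k,np.array([d["k1"],0,0,0]))[0].ravel()
def blobs(img,lo,hi,box,amin=8):
    x0,y0,x1,y1=box;m=cv2.inRange(cv2.cvtColor(img[y0:y1,x0:x1],cv2.COLOR_BGR2HSV),np.array(lo),np.array(hi))
    n,l,st,c=cv2.connectedComponentsWithStats(m)
    return [(np.round(c[i]+[x0,y0],1),st[i,2:5]) for i in range(1,n) if st[i,4]>=amin]
E
python3 - <<'E'
from h import *
t=snapshot("top");s=snapshot("side")
for d,n,b,bt in((t,"top",(270,140,410,240),(170,155,230,235)),(s,"side",(270,170,350,320),(225,175,285,220))):
    print(n)
    for nm,lo,hi in(("blue",(98,90,60),(120,255,255)),("yel",(18,120,100),(32,255,255))):
        for c,a in blobs(d["img"],lo,hi,b): print(nm,c,a,np.round(plane(d,c,.293),4))
    for lo in((0,100,60),(170,100,60)):
        for c,a in blobs(d["img"],lo,(10 if lo[0]==0 else 180,255,255),bt,3): print("red",c,a,np.round(plane(d,c,.074),4))
ct=t["img"][140:240,270:410];cv2.imwrite("pics/ct.png",cv2.resize(ct,None,fx=5.6,fy=5.6,interpolation=cv2.INTER_CUBIC))
a=cv2.resize(s["img"][170:320,265:350],None,fx=4,fy=4,interpolation=cv2.INTER_CUBIC)
b=cv2.resize(t["img"][160:235,172:228],None,fx=8,fy=8,interpolation=cv2.INTER_CUBIC)
o=np.zeros((600,800,3),np.uint8);o[:600,:340]=a;o[:600,345:345+448]=b;cv2.imwrite("pics/cs.png",o)
E
```

```text
top
blue [345.6 189.3] [10 10 77] [ 0.5273 -0.3769  0.293 ]
yel [311.7 177.4] [10 10 78] [ 0.552  -0.3123  0.293 ]
side
blue [305.5 199.9] [ 8  9 62] [ 0.5238 -0.3858  0.293 ]
blue [298.9 259.1] [ 4 13 34] [ 0.4168 -0.5306  0.293 ]
yel [299.7 181.3] [ 8  8 57] [ 0.549  -0.3203  0.293 ]
yel [294.  238.7] [ 3 11 29] [ 0.4367 -0.4799  0.293 ]
red [262.1 190.4] [6 3 7] [ 0.5864 -0.0684  0.074 ]
```

View pics/ct.png

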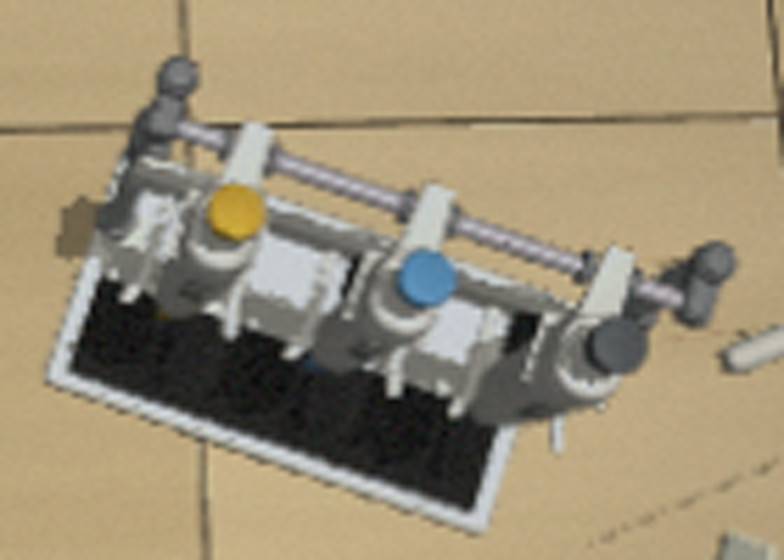

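View pics/cs.png

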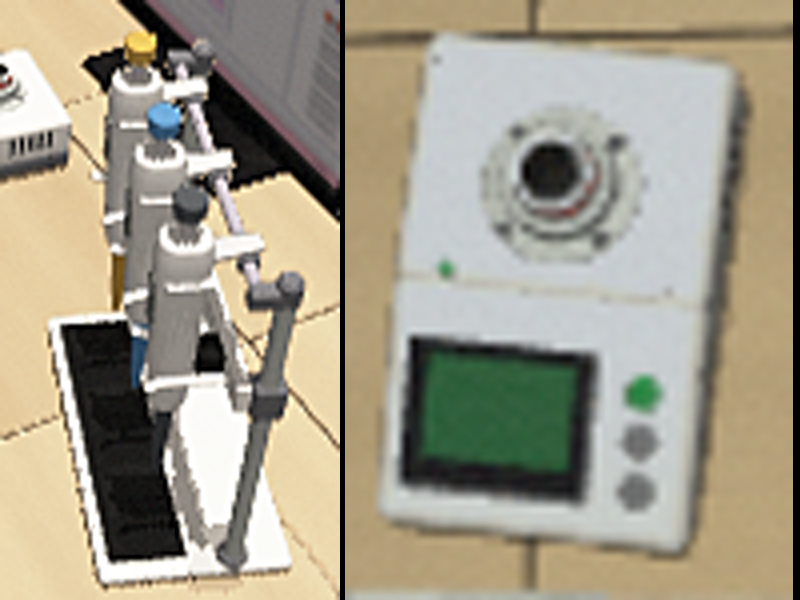

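The top crop shows the blue pipette in the middle place, with yellow to its left and grey to its right. The hooks point up and right, over the rail to the stand's back. The tester crop shows the cup's dark funnel at about (197.5,181) in the top image, with the red band beside it.

```bash
python3 - <<'E'
from h import *
import plant;print([n for n in dir(plant) if n[0]!='_'])
t=snapshot("top");s=snapshot("side")
b,_=tri(t,(345.6,189.3),s,(305.5,199.9-2));y,_=tri(t,(311.7,177.4),s,(299.7,181.3-2))
print("tri blue,yel",b,_,y)
B=plane(t,(345.6,189.3),.293);Y=plane(t,(311.7,177.4),.293)
for c,a in blobs(t["img"],(0,0,30),(180,80,100),(365,190,395,215),20): print("grey",c,a,plane(t,c,.293))
G=plane(t,(380.2,201.8),.293);v=(Y-G)[:2];print("B Y G",B,Y,G,"spacing",np.linalg.norm(v)/2,"yaw",np.arctan2(-v[0],v[1]))
for d,bx in((t,(185,168,212,200)),(s,(252,180,276,204))):
    for c,a in blobs(d["img"],(0,0,0),(180,255,75),bx,3): print("dark",c,a,plane(d,c,.074))
    for lo,hi in(((0,70,60),(12,255,255)),((168,70,60),(180,255,255))):
        for c,a in blobs(d["img"],lo,hi,bx,2): print("red",c,a,plane(d,c,.072))
for n,p in dict(bottle=((260,155),.105),timer=((312,261),.018)).items(): print(n,plane(t,*p))
cor=[plane(t,((x-345)/8+172,y/8+160),.052) for x,y in((435,35),(738,70))]
print("tester back corners",cor,np.linalg.norm(cor[0]-cor[1]))
a=cv2.resize(s["img"][175:225,225:290],None,fx=8,fy=8,interpolation=cv2.INTER_CUBIC)
cv2.imwrite("pics/port.png",a)
E
```

```text
['Unreachable', 'finish_job', 'get_state', 'snapshot']
tri blue,yel [ 0.52832208 -0.37772774  0.29110404] 0.0016110104785202043 [ 0.55286775 -0.31273634  0.29241537]
grey [391.7 193.4] [ 7  8 24] [ 0.51758357 -0.46659047  0.293     ]
grey [380.1 200. ] [ 14  15 118] [ 0.50510542 -0.44277375  0.293     ]
grey [367.9 207.1] [ 9 19 80] [ 0.49179382 -0.4179767   0.293     ]
B Y G [ 0.52731883 -0.3769159   0.293     ] [ 0.55198328 -0.3122872   0.293     ] [ 0.50159482 -0.44270085  0.293     ] spacing 0.06990478760716662 yaw -0.3687050765958708
dark [197.1 180.9] [ 7  7 38] [ 0.59687448 -0.0559363   0.074     ]
red [200.  185.7] [3 2 3] [ 0.58469127 -0.06310684  0.072     ]
dark [263.8 186.9] [ 5  3 12] [ 0.59990875 -0.05433413  0.074     ]
red [263.3 190.4] [ 8  3 11] [ 0.59109501 -0.06777759  0.072     ]
bottle [ 0.6529292  -0.21667882  0.105     ]
timer [ 0.38984955 -0.3478514   0.018     ]
tester back corners [array([ 0.64675999, -0.01559552,  0.052     ]), array([ 0.63293024, -0.11514527,  0.052     ])] 0.10050579160936274
```

View pics/port.png

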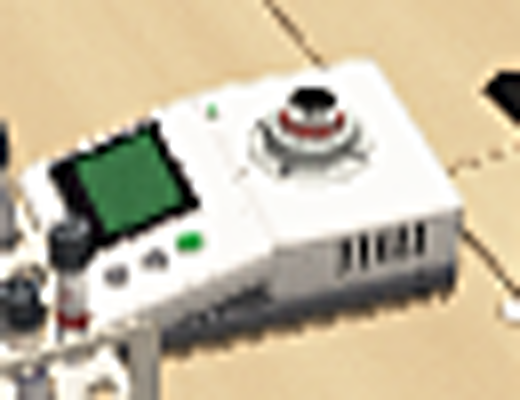

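The port crop shows the cup's dark mouth at about (264,187) in the side image, with the red band just below it. The pipette axis is about (0.528,-0.377), stand yaw about -0.37, and the 70 mm spacing checks out. I'll raise the arm and swing it over with the tool still pointing down.

Emit:
{"method": "send_rows", "body": {"targets": [[[-0.26,-0.7,-0.6],[0,0,0]],[[-0.26,-0.7,-0.6],[0,0,0]],[[-0.26,-0.7,-0.6],[0,0,0]],[[-0.26,-0.7,-0.6],[0,0,0]],[[-0.26,-0.7,-0.6],[0,0,0]],[[-0.8,-1,-0.67],[0,0,0]],[[-0.8,-1,-0.67],[0,0,0]],[[-0.8,-1,-0.67],[0,0,0]],[[-0.8,-1,-0.67],[0,0,0]]], "fingers": 0.6, "newtons": 40}}

```text
clock: 1.42
tool_pos: [0.3412, 0.2168, 0.4402]
eef_rot: [0.183, 0.983, -0.0, 0.001]
contact_force: [-1.8, 0.3, -0.2]
opening: 0.6
finger_force: 0.0
```

```bash
cat > st.py <<'E'
from h import *
np.set_printoptions(precision=4,suppress=True)
from scipy.spatial.transform import Rotation as R
s=get_state();r=R.from_quat(s["eef_rot"])
print(s["clock"],"q",s["q"],"p",s["tool_pos"],"grasp",s["tool_pos"]-.019*r.as_matrix()[:,2],"f",s["contact_force"],s["opening"],s["finger_force"]);print(r.as_matrix())
E
python3 st.py
```

```text
1.425 q [-0.605   0.1534 -0.0924  1.8267  0.0174  1.161   0.5003] p [0.3412 0.2168 0.4402] grasp [0.3411 0.2168 0.4592] f [-1.8284  0.2708 -0.1952] 0.6002635250155093 0.0
[[-0.9333  0.359   0.002 ]
 [ 0.359   0.9333 -0.0007]
 [-0.0022  0.0001 -1.    ]]
```

Emit:
{"method": "send_rows", "body": {"targets": [[[-0.51,-0.58,0.4],[0,0,0]],[[-0.51,-0.58,0.4],[0,0,0]],[[-0.51,-0.58,0.4],[0,0,0]],[[-0.51,-0.58,0.4],[0,0,0]],[[-0.51,-0.58,0.4],[0,0,0]]]}}

```text
clock: 2.05
tool_pos: [0.4204, 0.0018, 0.3181]
eef_rot: [0.18, 0.984, -0.001, -0.002]
contact_force: [0.1, 1.2, -0.7]
opening: 0.601
finger_force: 0.0
```

```bash
python3 st.py; cat > fl.py <<'E'
from h import *
from scipy.spatial.transform import Rotation as R
s=get_state();r0=R.from_quat(s["eef_rot"]);q=s["q"]
az=np.arctan2(*s["tool_pos"][1::-1]);p=q[1]+q[3]
f=np.array([np.sin(p)*np.cos(az),np.sin(p)*np.sin(az),np.cos(p)])
for a in np.arange(30,181,30):
    r=R.from_rotvec(-f*np.radians(a))*r0
    sh=r0.inv().apply(.31*(r.as_matrix()[:,2]-r0.as_matrix()[:,2]))
    print(a,"shift/.3 wrist fixed",np.round(sh/.3,2),"turn",np.round((r0.inv()*r).as_rotvec()/np.pi,3),"z",np.round(r.as_matrix()[:,2],2))
E
python3 fl.py
```

```text
2.05 q [-0.157   0.3088  0.0575  2.0323 -0.0231  0.8046  1.1228] p [0.4204 0.0018 0.3181] grasp [0.4205 0.0019 0.3371] f [ 0.0865  1.1554 -0.702 ] 0.6009700082884558 0.0
[[-0.9353  0.3539 -0.0033]
 [ 0.3539  0.9353 -0.0012]
 [ 0.0027 -0.0023 -1.    ]]
30 shift/.3 wrist fixed [-0.2  -0.32 -0.07] turn [ 0.112 -0.043 -0.116] z [ 0.07 -0.36 -0.93]
60 shift/.3 wrist fixed [-0.47 -0.51 -0.27] turn [ 0.224 -0.086 -0.231] z [ 0.25 -0.62 -0.74]
90 shift/.3 wrist fixed [-0.75 -0.51 -0.54] turn [ 0.336 -0.129 -0.347] z [ 0.5  -0.72 -0.48]
120 shift/.3 wrist fixed [-0.95 -0.32 -0.8 ] turn [ 0.448 -0.172 -0.463] z [ 0.75 -0.62 -0.22]
150 shift/.3 wrist fixed [-1.03 -0.   -1.  ] turn [ 0.56  -0.215 -0.578] z [ 0.93 -0.35 -0.04]
180 shift/.3 wrist fixed [-0.96  0.37 -1.07] turn [ 0.672 -0.259 -0.694] z [1.   0.01 0.03]
```

Emit:
{"method": "send_rows", "body": {"targets": [[[-0.2,-0.32,-0.07],[0.112,-0.043,-0.116]],[[-0.2,-0.32,-0.07],[0.112,-0.043,-0.116]],[[-0.2,-0.32,-0.07],[0.112,-0.043,-0.116]],[[-0.47,-0.51,-0.27],[0.224,-0.086,-0.231]],[[-0.47,-0.51,-0.27],[0.224,-0.086,-0.231]],[[-0.47,-0.51,-0.27],[0.224,-0.086,-0.231]]]}}

```text
clock: 2.8
tool_pos: [0.5024, -0.1881, 0.403]
eef_rot: [-0.188, 0.913, -0.355, 0.071]
contact_force: [-1.0, -0.3, -0.3]
opening: 0.602
finger_force: 0.0
```

```bash
python3 st.py
```

```text
2.8 q [-0.3255  0.3096  0.2451  2.0513  0.9591  0.7998  1.1771] p [ 0.5024 -0.1881  0.403 ] grasp [ 0.4974 -0.1763  0.4171] f [-0.9775 -0.2656 -0.2721] 0.6023314234486904 0.0
[[-0.9196 -0.2922  0.2627]
 [-0.3929  0.6773 -0.622 ]
 [ 0.0038 -0.6752 -0.7376]]
```

```bash
cat > go.py <<'E'
from h import *
from scipy.spatial.transform import Rotation as R, Slerp
def mat(az,th,sgn=-1):
    z=np.array([np.cos(az)*np.cos(th),np.sin(az)*np.cos(th),-np.sin(th)]);y=sgn*np.array([-np.sin(az),np.cos(az),0])
    return R.from_matrix(np.c_[np.cross(y,z),y,z])
def rows(pts):
    """pts: (grasp point, az, tilt): shift and turn of the TCP from the present pose"""
    s=get_state();r0=R.from_quat(s["eef_rot"])
    for g,az,th in pts:
        r=mat(az,th);d=np.array(g)+.019*r.as_matrix()[:,2]-s["tool_pos"];t=(r0.inv()*r).as_rotvec()
        print(np.round(r0.inv().apply(d)/.3,3).tolist(),np.round(t/np.pi,4).tolist(),"dist",round(np.linalg.norm(d),3),"deg",round(np.degrees(np.linalg.norm(t)),1))
E
python3 - <<'E'
from go import *
u=np.array([np.cos(-.369),np.sin(-.369),0]);P=np.array([.528,-.3773,.232])
th=np.radians(20)
rows([(P-.13*u+[0,0,.1],-.369,th),(P-.11*u,-.369,th),([.45,-.25,.38],-.8,.5)])
E
```

```text
[0.436, -0.084, 0.43] [0.2986, -0.0571, -0.6088] dist 0.185 deg 122.5
[0.387, 0.106, 0.707] [0.2986, -0.0571, -0.6088] dist 0.244 deg 122.5
[0.221, -0.055, 0.196] [0.1594, 0.0088, -0.5623] dist 0.09 deg 105.2
```

```bash
python3 - <<'E'
from go import *
s=get_state();r0=R.from_quat(s["eef_rot"]);f=np.array([.70,.01,-.71]);f/=np.linalg.norm(f)
for a in(50,100):
    r=R.from_rotvec(-f*np.radians(a))*r0;g=[.47,-.2,.40] if a==50 else [.46,-.28,.38]
    d=np.array(g)+.019*r.as_matrix()[:,2]-s["tool_pos"]
    print(a,np.round(r0.inv().apply(d)/.3,2),np.round((r0.inv()*r).as_rotvec()/np.pi,3),r.as_matrix()[:,1:].round(2).tolist(), "to target deg",np.degrees((r.inv()*mat(-.369,.35)).magnitude()))
E
```

```text
50 [ 0.09 -0.02  0.06] [ 0.181 -0.078 -0.195] [[-0.48, 0.69], [-0.09, -0.65], [-0.87, -0.32]] to target deg 76.7597816646002
100 [ 0.2  -0.14  0.24] [ 0.362 -0.157 -0.391] [[-0.18, 0.98], [-0.79, -0.21], [-0.59, -0.03]] to target deg 39.92991747543507
```

Emit:
{"method": "send_rows", "body": {"targets": [[[0.09,-0.02,0.06],[0.181,-0.078,-0.195]],[[0.09,-0.02,0.06],[0.181,-0.078,-0.195]],[[0.09,-0.02,0.06],[0.181,-0.078,-0.195]],[[0.09,-0.02,0.06],[0.181,-0.078,-0.195]],[[0.09,-0.02,0.06],[0.181,-0.078,-0.195]],[[0.2,-0.14,0.24],[0.362,-0.157,-0.391]],[[0.2,-0.14,0.24],[0.362,-0.157,-0.391]],[[0.2,-0.14,0.24],[0.362,-0.157,-0.391]],[[0.2,-0.14,0.24],[0.362,-0.157,-0.391]],[[0.2,-0.14,0.24],[0.362,-0.157,-0.391]]]}}

```text
clock: 4.05
tool_pos: [0.5441, -0.2416, 0.3452]
eef_rot: [0.635, -0.54, 0.547, -0.073]
contact_force: [1.0, -0.5, -1.8]
opening: 0.599
finger_force: 0.0
```

```bash
python3 st.py;python3 - <<'E'
from go import *
u=np.array([np.cos(-.369),np.sin(-.369),0]);P=np.array([.528,-.3773,.232])
for t in(20,25):
  th=np.radians(t)
  rows([(P-.13*u+[0,0,.1],-.369,th),(P-.11*u,-.369,th)])
E
```

```text
4.05 q [ 0.8199  0.8562 -1.3182  2.5559  2.2145  1.6775  1.4487] p [ 0.5441 -0.2416  0.3452] grasp [ 0.5294 -0.2322  0.3526] f [ 0.9962 -0.5281 -1.839 ] 0.5994612180272267 0.0
[[-0.1818 -0.6064  0.7741]
 [-0.7654 -0.4069 -0.4985]
 [ 0.6173 -0.6832 -0.3902]]
[0.276, 0.418, -0.128] [0.0638, -0.0098, -0.2889] dist 0.155 deg 53.3
[0.077, 0.618, 0.062] [0.0638, -0.0098, -0.2889] dist 0.188 deg 53.3
[0.272, 0.422, -0.128] [0.0512, -0.0355, -0.2916] dist 0.156 deg 53.7
[0.074, 0.622, 0.063] [0.0512, -0.0355, -0.2916] dist 0.189 deg 53.7
```

The arm ran into the inner reach limit (q4 at 2.556), so I'll keep the wrist further out: stay close to the stand, approach from higher up, and tilt 25°.

```bash
python3 - <<'E'
from go import *
u=np.array([np.cos(-.369),np.sin(-.369),0]);P=np.array([.528,-.3773,.232]);th=np.radians(25)
rows([([.54,-.28,.43],-.5,th),(P-.05*u+[0,0,.19],-.369,th)])
E
```

```text
[0.27, -0.134, 0.006] [0.0151, -0.0195, -0.2753] dist 0.091 deg 49.8
[0.486, 0.106, -0.004] [0.0512, -0.0355, -0.2916] dist 0.149 deg 53.7
```

Emit:
{"method": "send_rows", "body": {"targets": [[[0.27,-0.13,0.01],[0.015,-0.02,-0.275]],[[0.27,-0.13,0.01],[0.015,-0.02,-0.275]],[[0.27,-0.13,0.01],[0.015,-0.02,-0.275]],[[0.27,-0.13,0.01],[0.015,-0.02,-0.275]],[[0.49,0.11,0.0],[0.051,-0.035,-0.292]],[[0.49,0.11,0.0],[0.051,-0.035,-0.292]],[[0.49,0.11,0.0],[0.051,-0.035,-0.292]],[[0.49,0.11,0.0],[0.051,-0.035,-0.292]]]}}

```text
clock: 5.05
tool_pos: [0.4957, -0.3683, 0.4136]
eef_rot: [0.829, -0.156, 0.527, 0.102]
contact_force: [-0.2, 0.6, -0.0]
opening: 0.599
finger_force: 0.0
```

```bash
python3 st.py;python3 - <<'E'
from go import *
u=np.array([np.cos(-.369),np.sin(-.369),0]);P=np.array([.528,-.3773,.232]);th=np.radians(25)
rows([(P-.055*u+[0,0,.1],-.369,th),(P-.055*u,-.369,th),(P,-.369,th)])
E
```

```text
5.05 q [ 1.5314  0.6295 -1.2808  2.3423  2.6786  0.6938  2.4783] p [ 0.4957 -0.3683  0.4136] grasp [ 0.4797 -0.362   0.4216] f [-0.2227  0.6251 -0.0449] 0.5990117286024067 0.0
[[ 0.395  -0.3663  0.8425]
 [-0.1509 -0.9305 -0.3338]
 [ 0.9062  0.0048 -0.4228]]
[-0.277, -0.012, 0.113] [0.0024, 0.0001, 0.0006] dist 0.09 deg 0.4
[-0.579, -0.014, 0.254] [0.0024, 0.0001, 0.0006] dist 0.19 deg 0.4
[-0.501, -0.015, 0.42] [0.0024, 0.0001, 0.0006] dist 0.196 deg 0.4
```

Emit:
{"method": "send_rows", "body": {"targets": [[[-0.277,-0.012,0.113],[0.002,0,0]],[[-0.277,-0.012,0.113],[0.002,0,0]],[[-0.58,-0.014,0.254],[0.002,0,0]],[[-0.58,-0.014,0.254],[0.002,0,0]],[[-0.58,-0.014,0.254],[0.002,0,0]]]}}

```text
clock: 5.68
tool_pos: [0.4936, -0.3614, 0.2203]
eef_rot: [0.831, -0.154, 0.526, 0.097]
contact_force: [0.1, -0.1, 1.3]
opening: 0.6
finger_force: 0.0
```

```bash
python3 st.py;python3 - <<'E'
from go import *
u=np.array([np.cos(-.369),np.sin(-.369),0]);P=np.array([.528,-.3773,.232]);th=np.radians(25)
rows([(P-.02*u,-.369,th),(P,-.369,th)])
a=cv2.resize(snapshot("side")["img"][140:320,230:370],None,fx=4,fy=4,interpolation=cv2.INTER_CUBIC)[:600]
b=cv2.resize(snapshot("top")["img"][130:250,280:400],None,fx=3.3,fy=3.3)[:,:396]
a=cv2.resize(a,(400,428));o=np.zeros((428,800,3),np.uint8);o[:,:400]=a;o[:396,404:]=b;cv2.imwrite("pics/pre.png",o)
E
```

```text
5.675 q [ 1.3041  1.1323 -1.0747  2.5292  2.9393  1.2765  2.5648] p [ 0.4936 -0.3614  0.2203] grasp [ 0.4775 -0.3552  0.2285] f [ 0.1258 -0.0954  1.3187] 0.5996764166090431 0.0
[[ 0.3991 -0.357   0.8446]
 [-0.1533 -0.9341 -0.3224]
 [ 0.904  -0.0009 -0.4275]]
[0.061, 0.009, 0.101] [-0.0013, 0.0017, 0.0003] dist 0.035 deg 0.4
[0.089, 0.009, 0.161] [-0.0013, 0.0017, 0.0003] dist 0.055 deg 0.4
```

View pics/pre.png

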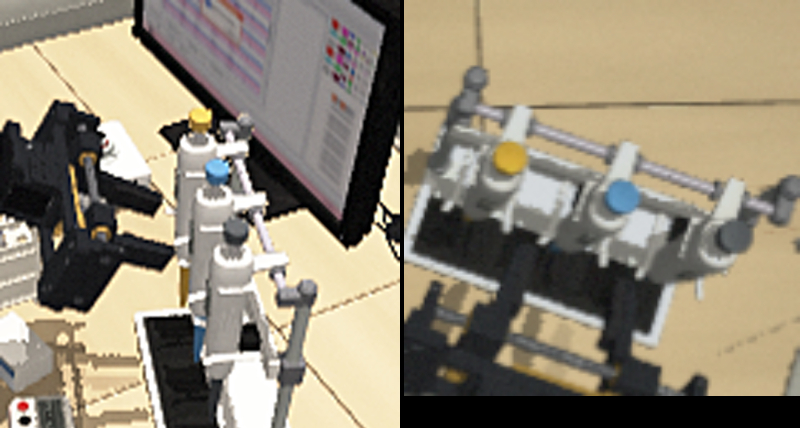

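The fingers straddle the blue pipette at the right height, with the neighbours clear on both sides. I'll advance and close.

Emit:
{"method": "send_rows", "body": {"targets": [[[0.061,0.009,0.1],[0,0,0]],[[0.061,0.009,0.1],[0,0,0]],[[0.089,0.009,0.16],[0,0,0]],[[0.089,0.009,0.16],[0,0,0]],[[0.089,0.009,0.16],[0,0,0]]]}}

```text
clock: 6.4
tool_pos: [0.541, -0.3865, 0.2277]
eef_rot: [0.83, -0.154, 0.527, 0.1]
contact_force: [0.0, 0.2, -0.2]
opening: 0.6
finger_force: 0.0
```

```bash
python3 st.py;python3 - <<'E'
from h import *
t=snapshot("top");s=snapshot("side")
for d,b in((t,(270,140,410,240)),(s,(270,170,350,320))):
    print([(c,plane(d,c,.293).round(4)) for c,a in blobs(d["img"],(98,90,60),(120,255,255),b)])
E
```

```text
6.4 q [ 1.287   1.1009 -1.0668  2.3794  2.9157  1.1301  2.5736] p [ 0.541  -0.3865  0.2277] grasp [ 0.525  -0.3803  0.2357] f [ 0.0305  0.1773 -0.1937] 0.6003247950135843 0.0
[[ 0.3966 -0.3607  0.8442]
 [-0.149  -0.9327 -0.3285]
 [ 0.9058  0.0045 -0.4236]]
[(array([345.6, 189.3]), array([ 0.5273, -0.3769,  0.293 ]))]
[(array([305.6, 199.9]), array([ 0.524 , -0.3859,  0.293 ])), (array([298.9, 259.5]), array([ 0.4163, -0.5315,  0.293 ]))]
```

Emit:
{"method": "send_rows", "body": {"targets": [[[0,-0.013,0],[0,0,0]],[[0,-0.013,0],[0,0,0]]]}}

```text
clock: 6.75
tool_pos: [0.543, -0.3829, 0.2266]
eef_rot: [0.83, -0.154, 0.527, 0.1]
contact_force: [0.2, 0.3, -0.1]
opening: 0.602
finger_force: 0.0
```

Emit:
{"method": "send_rows", "body": {"targets": [[[0,0,0],[0,0,0]],[[0,0,0],[0,0,0]],[[0,0,0],[0,0,0]],[[0,0,0],[0,0,0]],[[0,0,0],[0,0,0]],[[0,0,0],[0,0,0]]], "fingers": 0, "newtons": 40}}

```text
clock: 7.5
tool_pos: [0.543, -0.3836, 0.2267]
eef_rot: [0.83, -0.154, 0.527, 0.1]
contact_force: [-0.4, -0.9, 0.7]
opening: 0.29
finger_force: 39.4
```

```bash
python3 st.py;python3 - <<'E'
from h import *
t=snapshot("top")
print([(c,plane(t,c,.293).round(4)) for c,a in blobs(t["img"],(98,90,60),(120,255,255),(270,140,410,240))])
E
```

```text
7.5 q [ 1.277   1.1035 -1.067   2.3818  2.9105  1.1421  2.5718] p [ 0.543  -0.3836  0.2267] grasp [ 0.527  -0.3773  0.2348] f [-0.4405 -0.8688  0.6547] 0.28966784880665525 39.39172409052844
[[ 0.3965 -0.3618  0.8437]
 [-0.1503 -0.9323 -0.3291]
 [ 0.9056  0.0037 -0.424 ]]
[(array([344.7, 188.9]), array([ 0.5281, -0.3752,  0.293 ]))]
```

Emit:
{"method": "send_rows", "body": {"targets": [[[0.04,0,-0.018],[0,0,0]],[[0.08,0,-0.037],[0,0,0]],[[0.08,0,-0.037],[0,0,0]],[[0.035,0,-0.127],[0,0,0]],[[-0.005,0,-0.218],[0,0,0]],[[-0.005,0,-0.218],[0,0,0]],[[-0.005,0,-0.218],[0,0,0]]]}}

```text
clock: 8.43
tool_pos: [0.4879, -0.3623, 0.2534]
eef_rot: [0.829, -0.155, 0.528, 0.101]
contact_force: [0.3, -0.0, -1.1]
opening: 0.292
finger_force: 39.4
```

```bash
python3 st.py;python3 - <<'E'
from h import *
t=snapshot("top");s=snapshot("side")
o=np.zeros((400,800,3),np.uint8);o[:,:400]=cv2.resize(s["img"][150:310,210:370],(400,400));o[:,400:]=cv2.resize(t["img"][130:270,270:410],(400,400));cv2.imwrite("pics/lift.png",o)
E
```

```text
8.425 q [ 1.327   1.0421 -1.1042  2.5346  2.8947  1.2218  2.5308] p [ 0.4879 -0.3623  0.2534] grasp [ 0.4719 -0.3561  0.2614] f [ 0.2539 -0.0478 -1.0809] 0.29249444901684585 39.403544539163704
[[ 0.3956 -0.3624  0.8439]
 [-0.1502 -0.932  -0.3299]
 [ 0.9061  0.0038 -0.4231]]
```

View pics/lift.png

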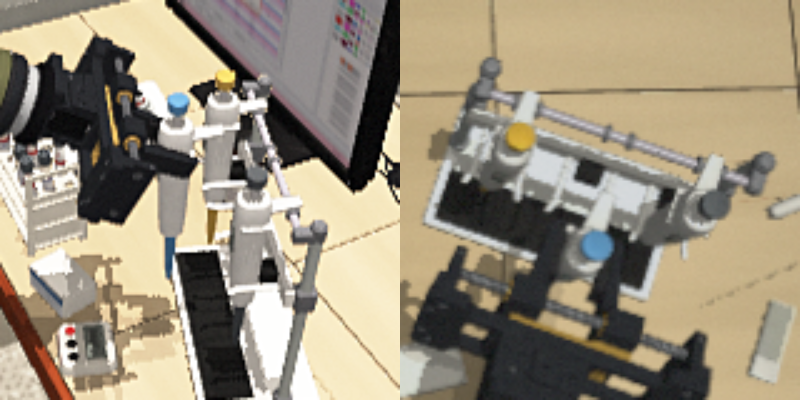

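The pipette is off the hook, upright in the gripper and clear of the stand; the other two still hang. Next I'll raise it and carry it to the tester, turning the tool to azimuth -0.8.

```bash
python3 - <<'E'
from go import *
th=np.radians(25)
rows([([.472,-.356,.365],-.369,th),([.52,-.20,.365],-.6,th),([.590,-.060,.350],-.8,th)])
E
```

```text
[0.312, 0.001, -0.146] [0.0011, 0.0001, 0.0008] dist 0.103 deg 0.2
[0.297, -0.529, -0.184] [-0.0655, -0.0001, 0.0319] dist 0.19 deg 13.1
[0.272, -1.038, -0.123] [-0.1232, -0.0002, 0.0588] dist 0.324 deg 24.6
```

Emit:
{"method": "send_rows", "body": {"targets": [[[0.156,0,-0.073],[0,0,0]],[[0.312,0,-0.146],[0,0,0]],[[0.312,0,-0.146],[0,0,0]],[[0.305,-0.18,-0.16],[-0.02,0,0.01]],[[0.3,-0.35,-0.175],[-0.043,0,0.021]],[[0.297,-0.53,-0.184],[-0.065,0,0.032]],[[0.29,-0.7,-0.165],[-0.085,0,0.041]],[[0.28,-0.86,-0.145],[-0.105,0,0.05]],[[0.272,-1,-0.123],[-0.123,0,0.059]],[[0.272,-1,-0.123],[-0.123,0,0.059]],[[0.272,-1,-0.123],[-0.123,0,0.059]]]}}

```text
clock: 9.9
tool_pos: [0.5967, -0.0823, 0.3404]
eef_rot: [0.778, -0.327, 0.494, 0.209]
contact_force: [0.6, 0.3, -1.2]
opening: 0.292
finger_force: 39.4
```

```bash
python3 st.py;python3 - <<'E'
from h import *
t=snapshot("top");s=snapshot("side")
o=np.zeros((400,800,3),np.uint8);o[:,:400]=cv2.resize(s["img"][100:240,190:330],(400,400));o[:,400:]=cv2.resize(t["img"][110:250,140:280],(400,400));cv2.imwrite("pics/above.png",o)
for d,b in((t,(150,120,290,240)),(s,(190,80,330,240))): print(*blobs(d["img"],(98,90,60),(120,255,255),b))
E
```

```text
9.9 q [ 0.2719  0.8971 -1.2522  2.2421  1.7457  1.932   2.106 ] p [ 0.5967 -0.0823  0.3404] grasp [ 0.5847 -0.07    0.3485] f [ 0.6248  0.3443 -1.2011] 0.29241862684061026 39.404152283241274
[[ 0.2974 -0.7157  0.6319]
 [-0.3023 -0.6984 -0.6487]
 [ 0.9056  0.0019 -0.424 ]]
(array([174.8, 145.4]), array([ 12,  12, 121], dtype=int32))
(array([266.6,  95.7]), array([ 7,  7, 41], dtype=int32)) (array([204.1, 120.8]), array([10,  7, 29], dtype=int32)) (array([264.8, 156.1]), array([ 3, 17, 41], dtype=int32)) (array([202.8, 177.2]), array([ 7,  5, 18], dtype=int32)) (array([191.8, 187.3]), array([ 5, 13, 54], dtype=int32))
```

View pics/above.png

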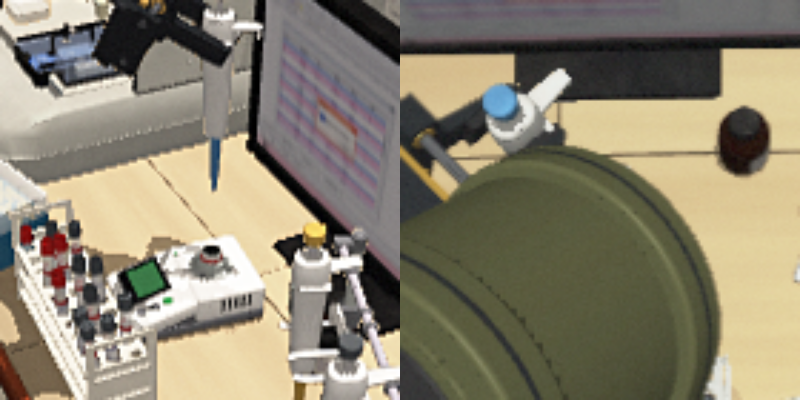

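The pipette is held upright above the tester. In the side view the nose tip is at about (265,166) and the port about (263,187). In the top view the arm hides the port but the knob shows at (175,145).

```bash
python3 - <<'E'
from h import *
np.set_printoptions(precision=4,suppress=True)
t=snapshot("top");s=snapshot("side")
kt=(174.8,145.4);ks=(266.6,95.7)
print("knob tri",tri(t,kt,s,ks),"top@.407",plane(t,kt,.407),"side@.402",plane(s,ks,.402))
b=(258,140,272,176)
m=cv2.inRange(cv2.cvtColor(s["img"][b[1]:b[3],b[0]:b[2]],cv2.COLOR_BGR2HSV),(95,70,30),(125,255,255))
ys,xs=np.nonzero(m);print("nose rows",[(y+b[1],(xs[ys==y].mean()+b[0]).round(1),(ys==y).sum()) for y in np.unique(ys)][-8:])
for tip in((264.8,166),(264.8,167)): print("tip@.1735",plane(s,tip,.1735))
print("port tri",tri(t,(197.1,180.9),s,(263.7,186.9)),"top@.076",plane(t,(197.1,180.9),.076),"side",plane(s,(263.7,186.9),.076))
a0=cv2.imread("pics/top0.png")
c8=cv2.cvtColor(cv2.resize(a0[165:202,180:218],None,fx=8,fy=8,interpolation=cv2.INTER_CUBIC),cv2.COLOR_BGR2GRAY)
for r in((26,50),(50,68),(68,95)):
    h=cv2.HoughCircles(cv2.GaussianBlur(c8,(5,5),1.5),cv2.HOUGH_GRADIENT,1,10,param1=80,param2=12,minRadius=r[0],maxRadius=r[1])
    if h is not None:
        for x,y,q in h[0][:3]:
            p=((x+.5)/8-.5+180,(y+.5)/8-.5+165);print(r,p,"rad px",q/8,[plane(t,p,z)[:2].tolist() for z in(.054,.066,.076)])
E
```

```text
knob tri (array([ 0.5877, -0.0699,  0.3994]), np.float64(0.0007881147888668547)) top@.407 [ 0.5849 -0.0714  0.407 ] side@.402 [ 0.5853 -0.0749  0.402 ]
nose rows [(np.int64(158), np.float64(265.0), np.int64(3)), (np.int64(159), np.float64(265.0), np.int64(3)), (np.int64(160), np.float64(264.5), np.int64(2)), (np.int64(161), np.float64(264.5), np.int64(2)), (np.int64(162), np.float64(264.5), np.int64(2)), (np.int64(163), np.float64(264.5), np.int64(2)), (np.int64(164), np.float64(264.5), np.int64(2)), (np.int64(165), np.float64(264.5), np.int64(2))]
tip@.1735 [ 0.5882 -0.0761  0.1735]
tip@.1735 [ 0.5857 -0.0809  0.1735]
port tri (array([ 0.5972, -0.0566,  0.0763]), np.float64(0.001820419253519212)) top@.076 [ 0.5964 -0.0563  0.076 ] side [ 0.5983 -0.0565  0.076 ]
(26, 50) (np.float32(197.125), np.float32(180.875)) rad px 3.6375 [[0.6012862888372059, -0.05283144217759439], [0.5986774282128073, -0.05473224788275313], [0.5965033776924753, -0.05631625263705209]]
(26, 50) (np.float32(198.375), np.float32(182.75)) rad px 5.75 [[0.5962465059345453, -0.05612360038261072], [0.5937026659883071,
[... 753 characters left out ...]
46660897924446], [0.5996799226289308, -0.05376017174294348], [0.5974949531835917, -0.05535476411379267]]
(68, 95) (np.float32(195.625), np.float32(178.75)) rad px 8.975 [[0.6070142520831165, -0.04887465465238991], [0.6043314922329139, -0.05082650878824388], [0.6020958590244119, -0.052453053901455465]]
(68, 95) (np.float32(198.25), np.float32(180.125)) rad px 9.625 [[0.6032208640245842, -0.055744724874924295], [0.6005870445094824, -0.057607944910161996], [0.5983921949135642, -0.059160628272860005]]
(68, 95) (np.float32(197.625), np.float32(181.25)) rad px 8.575 [[0.6002646505231741, -0.054141163124568015], [0.5976689705490728, -0.05602507148596855], [0.5955059039039882, -0.05759499512046895]]
```

```bash
python3 - <<'E'
from go import *
s=snapshot("side")
for z in(.1735,.24,.40): print(proj(s,[.586,-.0705,z]))
st=get_state();r0=R.from_quat(st["eef_rot"])
for d in([.011,.0138,0],[.011,.0138,-.075]): print(np.round(r0.inv().apply(d)/.3,4))
print("tilt of tool",np.degrees(np.arcsin(-r0.as_matrix()[2,2])))
E
```

```text
[263.30810252 165.21999195]
[264.03464188 146.58050504]
[266.01633795  95.7114119 ]
[-0.0031 -0.0584 -0.0068]
[-0.2297 -0.0584  0.0989]
tilt of tool 25.014878258428826
```

Emit:
{"method": "send_rows", "body": {"targets": [[[-0.003,-0.03,-0.005],[0,0,0]],[[-0.002,-0.057,-0.002],[0,0,0]],[[-0.07,-0.057,0.03],[0,0,0]],[[-0.15,-0.057,0.065],[0,0,0]],[[-0.228,-0.057,0.1],[0,0,0]],[[-0.228,-0.057,0.1],[0,0,0]],[[-0.228,-0.057,0.1],[0,0,0]]]}}

```text
clock: 11.02
tool_pos: [0.6084, -0.0686, 0.2677]
eef_rot: [0.777, -0.328, 0.495, 0.208]
contact_force: [-0.7, -0.1, 0.0]
opening: 0.288
finger_force: 39.4
```

```bash
python3 st.py;python3 - <<'E'
from h import *
t=snapshot("top");s=snapshot("side")
o=np.zeros((400,800,3),np.uint8);o[:,:400]=cv2.resize(s["img"][155:205,240:290],(400,400),interpolation=cv2.INTER_CUBIC);o[:,400:]=cv2.resize(t["img"][130:230,150:250],(400,400));cv2.imwrite("pics/above2.png",o)
for d,b in((t,(150,120,290,240)),(s,(255,80,280,200))): print(*blobs(d["img"],(98,90,60),(120,255,255),b))
b=(250,150,276,195)
m=cv2.inRange(cv2.cvtColor(s["img"][b[1]:b[3],b[0]:b[2]],cv2.COLOR_BGR2HSV),(95,70,30),(125,255,255))
ys,xs=np.nonzero(m);print("nose",[(y+b[1],(xs[ys==y].mean()+b[0]).round(1)) for y in np.unique(ys)][-6:])
for z in(.0945,.07645): print(z,proj(s,[.597,-.0565,z]),proj(s,[.5983,-.0565,z]))
E
```

```text
11.025 q [ 0.1903  1.0464 -1.1544  2.2476  1.8228  1.9895  1.9812] p [ 0.6084 -0.0686  0.2677] grasp [ 0.5963 -0.0563  0.2757] f [-0.7019 -0.0599  0.04  ] 0.28847504994131024 39.40314779858454
[[ 0.294  -0.7164  0.6328]
 [-0.3041 -0.6977 -0.6486]
 [ 0.9062 -0.0018 -0.423 ]]

(array([267. , 117.2]), array([ 7,  6, 34], dtype=int32)) (array([265. , 171.9]), array([ 3, 17, 39], dtype=int32))
nose [(np.int64(176), np.float64(265.0)), (np.int64(177), np.float64(265.0)), (np.int64(178), np.float64(265.0)), (np.int64(179), np.float64(265.0)), (np.int64(180), np.float64(265.0)), (np.int64(181), np.float64(265.0))]
0.0945 [263.5236991  182.46143282] [263.88101259 182.35780923]
0.07645 [263.34252439 186.90405335] [263.69671665 186.7996879 ]
```

View pics/above2.png

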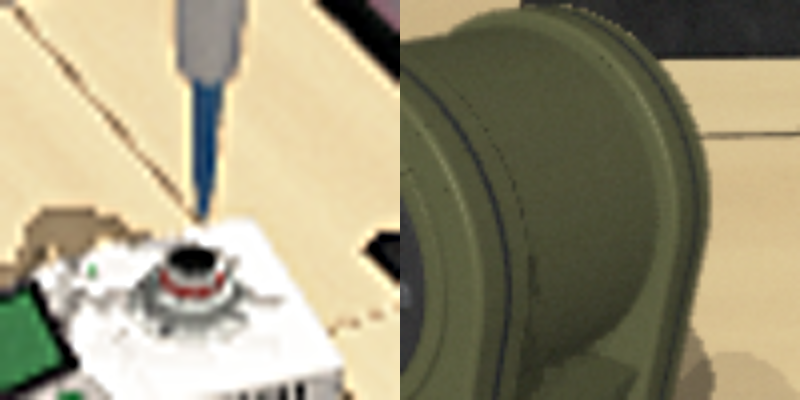

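Side view: the nose tip is at (264.9,181.8) against the port mouth at (263.6,187), so the tip is about 2.5 mm too far right. I'll correct that and descend.

Emit:
{"method": "send_rows", "body": {"targets": [[[-0.003,0.003,-0.007],[0,0,0]],[[-0.035,0.003,0.008],[0,0,0]],[[-0.066,0.003,0.022],[0,0,0]],[[-0.097,0.003,0.037],[0,0,0]],[[-0.097,0.003,0.037],[0,0,0]],[[-0.097,0.003,0.037],[0,0,0]]]}}

```text
clock: 11.88
tool_pos: [0.6057, -0.0679, 0.2357]
eef_rot: [0.777, -0.328, 0.495, 0.209]
contact_force: [0.2, 0.3, -1.2]
opening: 0.296
finger_force: 39.4
```

```bash
python3 st.py;python3 - <<'E'
from h import *
s=snapshot("side");cv2.imwrite("pics/in.png",cv2.resize(s["img"][150:205,235:290],(440,440),interpolation=cv2.INTER_CUBIC))
E
```

```text
11.875 q [ 0.1638  1.1052 -1.1083  2.2635  1.8496  2.0068  1.9168] p [ 0.6057 -0.0679  0.2357] grasp [ 0.5937 -0.0556  0.2437] f [ 0.2396  0.252  -1.1615] 0.29578905416779167 39.40082478708064
[[ 0.2954 -0.7163  0.6321]
 [-0.3036 -0.6978 -0.6488]
 [ 0.9059 -0.0002 -0.4236]]
```

View pics/in.png

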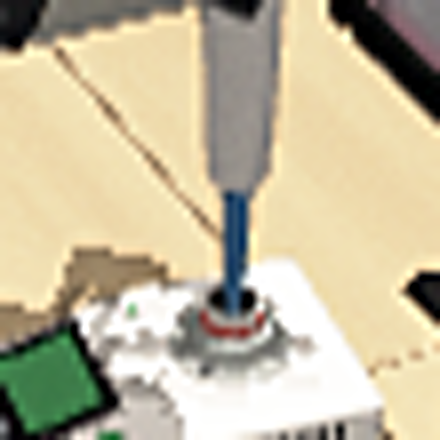

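The nose has entered the cup mouth and is centred on it, with no contact force beyond noise. I'll press down in small steps and watch the force.

Emit:
{"method": "send_rows", "body": {"targets": [[[-0.012,0,0.0056],[0,0,0]],[[-0.024,0,0.0113],[0,0,0]],[[-0.024,0,0.0113],[0,0,0]],[[-0.024,0,0.0113],[0,0,0]]]}}

```text
clock: 12.42
tool_pos: [0.606, -0.0678, 0.2284]
eef_rot: [0.777, -0.328, 0.495, 0.208]
contact_force: [1.3, 1.4, 3.7]
opening: 0.295
finger_force: 39.3
```

```bash
python3 st.py
```

```text
12.425 q [ 0.1584  1.1193 -1.0966  2.2647  1.8592  2.0104  1.9033] p [ 0.606  -0.0678  0.2284] grasp [ 0.594  -0.0555  0.2364] f [1.315  1.3924 3.7305] 0.2945879949839986 39.31131089280825
[[ 0.2939 -0.7163  0.6329]
 [-0.3037 -0.6978 -0.6488]
 [ 0.9063 -0.0015 -0.4226]]
```

Emit:
{"method": "send_rows", "body": {"targets": [[[-0.006,0,0.0028],[0,0,0]],[[-0.012,0,0.0056],[0,0,0]],[[-0.015,0,0.007],[0,0,0]],[[-0.015,0,0.007],[0,0,0]]]}}

```text
clock: 12.92
tool_pos: [0.6061, -0.0679, 0.2234]
eef_rot: [0.777, -0.328, 0.495, 0.208]
contact_force: [0.0, 1.3, 6.3]
opening: 0.294
finger_force: 39.3
```

Emit:
{"method": "send_rows", "body": {"targets": [[[-0.003,0,0.0014],[0,0,0]],[[-0.003,0,0.0014],[0,0,0]]]}}

```text
clock: 13.18
tool_pos: [0.6061, -0.068, 0.2226]
eef_rot: [0.777, -0.328, 0.496, 0.209]
contact_force: [0.2, 0.8, 6.4]
opening: 0.295
finger_force: 39.3
```

```bash
python3 st.py
```

```text
13.175 q [ 0.1544  1.1305 -1.0872  2.2655  1.8662  2.0134  1.8934] p [ 0.6061 -0.068   0.2226] grasp [ 0.5941 -0.0557  0.2306] f [0.171  0.7513 6.4076] 0.2950302410981953 39.282743954099715
[[ 0.2932 -0.7165  0.633 ]
 [-0.3031 -0.6976 -0.6492]
 [ 0.9067 -0.0015 -0.4218]]
```

Emit:
{"method": "send_rows", "body": {"targets": [[[-0.003,0,0.0014],[0,0,0]],[[-0.003,0,0.0014],[0,0,0]]]}}

```text
clock: 13.42
tool_pos: [0.6062, -0.0681, 0.2218]
eef_rot: [0.776, -0.328, 0.496, 0.209]
contact_force: [0.8, 1.2, 6.2]
opening: 0.293
finger_force: 39.3
```

Emit:
{"method": "send_rows", "body": {"targets": [[[-0.003,0,0.0014],[0,0,0]],[[-0.003,0,0.0014],[0,0,0]]]}}

```text
clock: 13.68
tool_pos: [0.6064, -0.0682, 0.2217]
eef_rot: [0.776, -0.328, 0.497, 0.209]
contact_force: [0.2, 0.5, 9.4]
opening: 0.289
finger_force: 39.3
```

Emit:
{"method": "send_rows", "body": {"targets": [[[-0.003,0,0.0014],[0,0,0]],[[-0.003,0,0.0014],[0,0,0]],[[-0.003,0,0.0014],[0,0,0]]]}}

```text
clock: 14.05
tool_pos: [0.6066, -0.0683, 0.2216]
eef_rot: [0.775, -0.328, 0.498, 0.209]
contact_force: [-0.2, 1.1, 12.4]
opening: 0.292
finger_force: 39.2
```

```bash
python3 st.py
```

```text
14.05 q [ 0.1524  1.1344 -1.0831  2.2655  1.8704  2.0179  1.8887] p [ 0.6066 -0.0683  0.2216] grasp [ 0.5946 -0.0559  0.2296] f [-0.2059  1.1365 12.4475] 0.2919774403185051 39.233873240154935
[[ 0.2893 -0.7168  0.6344]
 [-0.3013 -0.6972 -0.6505]
 [ 0.9086 -0.0029 -0.4177]]
```

Emit:
{"method": "send_rows", "body": {"targets": [[[0,0,0],[0,0,0]],[[0,0,0],[0,0,0]],[[0,0,0],[0,0,0]],[[0,0,0],[0,0,0]]]}}

```text
clock: 14.55
tool_pos: [0.6066, -0.0683, 0.2216]
eef_rot: [0.775, -0.328, 0.498, 0.209]
contact_force: [0.2, 0.9, 12.9]
opening: 0.294
finger_force: 39.2
```

```bash
python3 - <<'E'
from h import *
s=snapshot("side");st=get_state();print(st["contact_force"],st["tool_pos"],st["finger_force"])
for c,a in blobs(s["img"],(98,90,60),(120,255,255),(250,80,285,200)): print(c,a)
for c,a in blobs(s["img"],(0,90,60),(10,255,255),(252,180,276,204),2)+blobs(s["img"],(170,90,60),(180,255,255),(252,180,276,204),2): print("red",c,a)
print(proj(s,[.597,-.0565,.281]),proj(s,[.597,-.0565,.1]))
E
```

```text
[ 0.04043925  1.96730174 11.832158  ] [ 0.60659943 -0.06828932  0.22159586] 39.234050561935874
[265.6 131.4] [ 6  6 30]
[263.8 183.3] [ 3 13 32]
[265.60487332 131.40275677] [263.57955219 181.09177597]
```

```bash
python3 -c "
from plant import *
print(finish_job())"
```

```text
the job is handed in; nothing more can be done
None
```

I handed the job in at about 14.6 s with the blue pipette still gripped and upright, its nose in the port, and the cup against its stop at roughly 13 N; no verdict came back.

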